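Shoot the lid bolt with its spring catch held down

TASK

Lock the lid of the plywood tool chest: hold the spring catch plate down with one fingertip and keep it down while the other fingertip pushes the bolt fully home into its keeper. Then let the catch spring back up to lock the bolt, and move clear. Leave the lid shut and the things on and around the chest where they are.

Things in the scene. Friction and masses are not known exactly. Their poses are not given: they have to be found in the camera images.
- chest: Low plywood tool chest, 310 (x) by 330 (y) by 70 mm high, screwed to the bench. Origin: centre of its underside; z up. Chest +x points to the lid's hinges (away from the robot at yaw 0), chest +y the way the bolt shoots home. The flush light-wood lid fills most of the top; the 65 mm deck strip along the +y side is fixed. 'Up' below means above the lid's top, 70 mm above the bench.
- lid (a joint): Lid hinge, rad: 0 shut (it lies shut by its own weight, 0.9 kg, and must stay so), grows as the lid is lifted. Pressing down on the lid is harmless.
- bolt (a joint): Steel slide bolt on the lid, m: 0 drawn back, 0.040 fully home (end stop), grows along chest +y. Starts at 0 to 0.004. About 2 N of friction, no spring, stays where left. While the catch is up it can only play within 0 to 0.006, 0.019 to 0.0225 (half-way notch) or 0.0355 to 0.040 (home). Its bar, 16 wide, top 18 mm up, runs +y from the push plate through two guides 24 mm high at chest y +22, +66.
- bolt_push (a point): Centre of the back (-y) face of the bolt's upright push plate, the face to be pushed; 24 mm up; moves with the bolt. The push plate is 26 (x) by 8 (y) mm and spans 2 to 36 mm up. Behind it (-y) there is only bare lid for 90 mm. At bolt 0 it lies at chest (-18, -64) mm.
- bolt_tip (a point): Centre of the end face of the bolt's bar, 140 mm ahead (+y) of the push face, 12 mm up. As the bolt goes home it passes under the keeper, a fixed steel staple on the deck strip centred at chest (-18, +106) mm, 34 (x) by 18 (y), 26 mm high.
- catch (a joint): Spring catch, m: 0 up (locked), 0.010 fully down (end stop), grows as its plate is pressed straight down. It takes about 3 N to start and 7 N fully down, the same anywhere along the plate. The bolt is free once the catch is more than about 0.006 down. Released, it springs up by itself when the bolt is at a notch or home.
- catch_plate: The catch's thumb plate: dark steel flat bar 24 (x) by 108 (y) by 6 mm, parallel to the bolt, its centre line 64 mm to the -x (robot) side of the bolt's. Top 20 mm up, 10 mm when fully down. Long, so that a fingertip can slide along it while pressing, level with the push plate all the way. An 8 mm wide tongue joins its +y end to the bolt. For its position use catch_top, not this origin.
- catch_top (a point): Centre of the thumb plate's top face; moves down with it. At chest (-82, -54) mm, 20 mm up when the catch is up.
- glue: Bystander: white glue bottle, 52 mm diameter, 150 mm high, standing on the bench beyond the chest's +y side. Origin: centre of its underside.
- tin: Bystander: small steel tin, 52 mm diameter, 50 mm high, standing on the chest's deck strip towards the hinge side. Origin: centre of its underside.
- offcut: Bystander: wood offcut 45 by 90 by 20 mm lying on the lid towards the hinges. Origin: centre of its underside.
- driver: Bystander: screwdriver lying on the bench beyond the chest's -y side.

How it is judged:
On the way, in this order (a step that is already met when the one before it is completed fails the run):
1. a fingertip holds the catch down before the bolt is home (value of joint catch above 0.0055 m and contact force between the fingers and catch_plate above 0.5 N and value of joint bolt below 0.034 m), for 0.1 s.
2. the bolt is home while a fingertip still holds the catch down (value of joint bolt above 0.0355 m and value of joint catch above 0.004 m and contact force between the fingers and catch_plate above 0.5 N), for 0.1 s.
At the end, for the whole second after the job is handed in: The bolt is home (more than 35 of its 40 mm), the catch has sprung up (less than 2 mm down), the lid is shut (under 0.03 rad), and the glue bottle, tin, offcut and screwdriver are within 20 mm of where they stood (value of joint bolt above 0.035 m and value of joint catch below 0.002 m and value of joint lid below 0.03 rad and velocity of joint bolt below 0.005 m/s and distance of each of glue, tin, offcut, driver from where it was at the start of the episode below 0.02 m); the robot touches nothing.
It fails at once if the catch was let up with the bolt part-way (value of joint bolt between 0.01 and 0.033 m and value of joint catch below 0.003 m).
It fails at once if the lid was lifted (value of joint lid above 0.06 rad).
It fails at once if a bystander was moved or lifted (distance of any of glue, tin, offcut, driver from where it was at the start of the episode above 0.025 m).
It also fails if it takes over 42 s, if anything falls off the work surface, if the arm or the gripper's body presses on something with over 40 N, if the wrist force passes 120 N, or if a joint passes its speed limit or range.

ROBOT

A 6-joint arm with a two-finger parallel gripper is mounted at the origin on the work surface. World frame = base frame: x ahead of the robot, y to its left, z up, the work surface at z = 0. Lengths are in m, angles in rad, forces in N, time in s.
With the tool pointing down it reaches from about 0.275 to 0.725 m from the base axis. Payload 5.6 kg.
Tool frame: the origin (TCP) lies at the very end of the fingers, on their centre line; the grasp point (between the pads) lies 19 mm behind it (env.grasp_offset is the distance from the TCP to the grasp point, in m); x points along the fingers, y is the direction in which the jaws open and shut, and the axes are right-handed (so a half turn about x gives the same grasp; the last joint's range is limited). The gripper opens to 85 mm and grips with 20 to 120 N. Pads are 22 mm wide; open, the fingers measure 114 mm over their backs; the gripper's body (76 mm by 85 mm) begins 54 mm behind the grasp point. The pads swing forward as they close: fully open they stand 13 mm farther back than shut.
Start: joints at [1.387, 0.255, 0.108, 0, -1.424, -0.285], TCP at [0.248, 0.491, 0.231] pointing down, gripper open.
Joint ranges: [-2.95, 2.95], [-1.21, 1.97], [-1.09, 1.5], [-2.87, 1.71], [-2.94, -0.07], [-3.05, 3.05]. Speed limits (rad/s): [2.57, 2.57, 3.14, 3.14, 3.14, 3.14].

INTERFACE

Orientations are given as a unit quaternion [w, x, y, z].
In Python, from station import env gives the robot as it stands.
- The arm moves only by the tool send_rows, never from a script. Its argument "plan" is a list of rows, each an object with "linear": the shift along the world's x, y, z in m, a list of three; "yaw": the turn about the world's z in degrees. A call has 1 to 10 rows; each row shifts and turns the commanded pose from where the row before left it; what a row does not reach is not made up. A row lasts 1/12 s, in which the tool goes at most 41.7 mm and 7.16 degrees, less where a joint would pass 70% of its speed; a pose out of reach is approached as far as the arm can. A call is refused whole if a number of a shift passes 0.0417 or a number of a turn 7.16, either way. A call with a gripper value outside its range is refused whole. "claw" is the finger opening in m, from 0 to 0.0854, set as the call begins (left out, the last holds). The fingers move at their own pace and stop on an object; "newtons" is the grip in N (left out, the last holds). Time passes only in rows, so rows that do not move let the fingers close. It gives the time, the measured TCP pose, the force and the opening at its end, in the units of the state.
- env.state(): the state, without advancing time (a new reading comes with each control period).
- env.read_camera(name): name is "scene" or "top" or "wrist"; returns a dict with "color" (400x640x3 uint8, red, green, blue), "depth" (400x640 float32, m along the optical axis (not along the pixel's ray), 0 where there is no reading), "fovy" (degrees; the focal length in pixels is half the picture's height over the tangent of half this angle, whatever the lens; pixels are square), "cx", "cy" (the principal point, pixels), "pose" (4x4, takes a point from camera to world coordinates); the wrist camera has in their place "mount" (4x4, takes a point from camera to tool coordinates, whose origin is the TCP and whose axes are the tool frame's). Camera axes: x right, y up, looking along -z (the intrinsics and any distortion apply to the point x, -y, -z); pixel columns grow to the right and rows downward; lengths in m; the calibration is good to about 2 mm. A picture is of the moment at which its call begins: read the wrist's pose just before it.
- env.job_done(): hands the job in, once; it reports no verdict.
Trained networks look in a picture, given as the dict that the camera call returned (one of the last four; its "shot" number tells which), for a name from the list of things; names that differ only in an ending like _2 or _b are one class to them, and where a whole thing is asked for, a point or a joint stands for the part that bears it (a point fixed in the world has none). Each returns a list of dicts, best first, with "confidence" (0 to 1); they miss things now and then, are a little off and sometimes report something else, mostly with a low value. They report only what shows in the picture. A call takes as long as a camera call.
- env.regions_of(picture, name): "region" (400x640 bool, what is visible of it) and "uv" ([column, row] in pixels, amid what is visible of it).
The state is a dict: "t": time; "joint_positions": joint angles; "qvel": joint speeds; "effort": joint torques, N m; "eef_pos": TCP position; "orientation": TCP orientation; "wrist_force": force on the tool from outside, world axes, zero at the start; "moment": the same for the moment, N m; "finger_gap": finger opening in m.
Only numpy, scipy, OpenCV 4.12 (cv2) and the standard library are available. Lean on these libraries where they do the work, as an engineer would, in place of code of your own. Each camera call takes 0.05 s, during which the arm holds its last target.

## Working session

There is one attempt and no reset: what is moved stays moved. The work goes in short steps, Python scripts to look and compute and a tool call to move; the robot and the scene stay as the last step left them, time stands still between calls to the robot, and variables do not carry over. Pictures are saved under pics/ and viewed, and the job is handed in when it is done.

Besides the shell and the picture viewer there is one more tool, called as name(argument=value, ...), one argument or row to a line, values as JSON. send_rows: Moves the arm, as the interface text tells. Its arguments: {"type":"object","properties":{"plan":{"type":"array","items":{"type":"object","properties":{"linear":{"type":"array","items":{"type":"number"}},"yaw":{"type":"number"}}}},"claw":{"type":"number"},"newtons":{"type":"number"}},"required":["plan"]}

```bash
ls; mkdir -p pics; cat > h.py <<'E'
import numpy as np, cv2
from station import env
def K(p):
    f=p["color"].shape[0]/2/np.tan(np.radians(p["fovy"])/2); return f,p["cx"],p["cy"]
def world(p,u,v,d,T=None):
    f,cx,cy=K(p); T=p["pose"] if T is None else T
    return (T@np.array([(u-cx)/f*d,-(v-cy)/f*d,-d,1]))[:3]
def onz(p,u,v,z):
    f,cx,cy=K(p);T=p["pose"];r=T[:3,:3]@np.array([(u-cx)/f,-(v-cy)/f,-1]);o=T[:3,3]
    return o+r*(z-o[2])/r[2]
def save(p,n): cv2.imwrite("pics/"+n,p["color"][:,:,::-1])
E
python3 - <<'E'
from h import *
print(env.state())
for c in("top","scene"):
    p=env.read_camera(c);save(p,c+"1.png");print(c,p["fovy"],p["cx"],p["cy"],[k for k in p],p["pose"].round(3).tolist())
    for n in("chest","catch_plate","bolt","catch_top","bolt_push","bolt_tip","tin","offcut","glue","driver"):
        for r in env.regions_of(p,n)[:2]:
            u,v=r["uv"];m=r["region"]
            d=np.median(p["depth"][m]) if m.any() else 0
            print(n,round(r["confidence"],2),np.round(r["uv"],1),m.sum(),world(p,u,v,d).round(3))
E
```

```text
pics
{'t': 0.0, 'joint_positions': array([ 1.38658807e+00,  2.55760540e-01,  1.06984082e-01, -4.63825998e-04,
       -1.42386053e+00, -2.84582654e-01]), 'qvel': array([-0.00074056, -0.00094361, -0.00104643, -0.00217379,  0.00219853,
       -0.00060432]), 'effort': array([ 1.48283043e-04, -3.86636066e+01,  2.37940389e+01,  5.36499515e+00,
       -6.06033907e-03, -4.94601437e-06]), 'eef_pos': array([0.24823153, 0.49024878, 0.2303822 ]), 'orientation': array([ 0.16359443, -0.68763563,  0.16491061,  0.68789432]), 'wrist_force': array([ 0.91952573,  0.1572225 , -0.43169662]), 'moment': array([-0.00204891, -0.01756827,  0.0028206 ]), 'finger_gap': 0.08549289435808648}
top 43.21842594590543 322.9519106238511 202.48601712015196 ['color', 'depth', 'fovy', 'cx', 'cy', 'pose', 'shot'] [[-0.062, 0.976, -0.208, 0.339], [-0.998, -0.059, 0.019, 0.033], [0.006, 0.208, 0.978, 1.327], [0.0, 0.0, 0.0, 1.0]]
chest 0.59 [340.8 211.5] 14653 [ 0.579 -0.035  0.071]
catch_plate 0.6 [364.7 231.1] 436 [ 0.523 -0.09   0.091]
bolt 0.7 [343.6 209.2] 314 [ 0.581 -0.042  0.089]
bolt 0.69 [285.7 181.3] 383 [0.655 0.
[... 481 characters left out ...]
877201253 ['color', 'depth', 'fovy', 'cx', 'cy', 'pose', 'shot'] [[-0.132, -0.85, 0.51, 1.18], [0.991, -0.107, 0.078, 0.11], [-0.012, 0.516, 0.857, 1.036], [0.0, 0.0, 0.0, 1.0]]
chest 0.83 [285.1 199.2] 17015 [ 0.618 -0.034  0.072]
bolt 0.9 [280.5 182.5] 484 [ 0.585 -0.049  0.088]
catch_top 0.6 [264.9 157.2] 449 [ 0.52  -0.097  0.089]
bolt_push 0.88 [281.3 184.1] 523 [ 0.588 -0.047  0.086]
bolt_tip 0.74 [281.6 180.5] 460 [ 0.58  -0.047  0.09 ]
bolt_tip 0.7 [267.4 159.4] 380 [ 0.524 -0.091  0.087]
tin 0.7 [342.7 220.5] 582 [0.677 0.101 0.111]
offcut 0.85 [257.5 220.6] 954 [ 0.69  -0.082  0.092]
glue 0.9 [381.5 210.5] 866 [0.629 0.182 0.088]
driver 0.75 [190.4 170.7] 394 [ 0.536 -0.288  0.02 ]
```

```bash
python3 - <<'E'
import cv2
a=cv2.imread("pics/top1.png")[110:290,220:460];cv2.imwrite("pics/top1c.png",cv2.resize(a,None,fx=3.3,fy=3.3,interpolation=2))
a=cv2.imread("pics/scene1.png")[100:300,160:420];cv2.imwrite("pics/scene1c.png",cv2.resize(a,None,fx=3,fy=3,interpolation=2))
E
```

```text
(no output)
```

View pics/top1c.png

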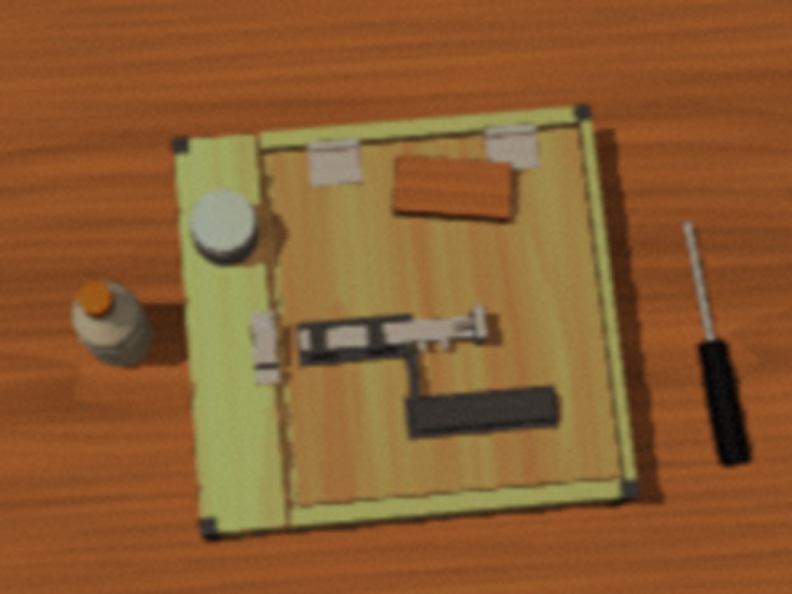

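View pics/scene1c.png

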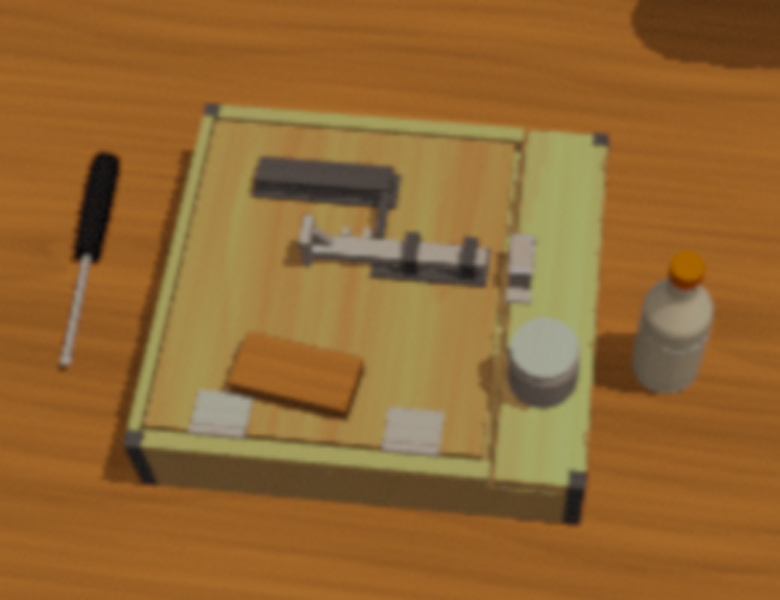

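```bash
cat >> h.py <<'E'
from scipy.spatial.transform import Rotation as R
def chest_pose(p,pts):
    W=np.array([onz(p,u,v,.07) for u,v in pts])[:,:2]
    C=np.array([[.155,.165],[.155,-.165],[-.155,-.165],[-.155,.165]])
    c=W.mean(0);A=(W-c);z=(A[:,0]+1j*A[:,1])@(C[:,0]-1j*C[:,1]);th=np.angle(z)
    Rm=np.array([[np.cos(th),-np.sin(th)],[np.sin(th),np.cos(th)]])
    print("centre",c.round(4),"yaw",np.degrees(th).round(2),"res mm",((W-c-C@Rm.T)*1000).round(1).tolist(),"scale",abs(z)/(C**2).sum())
    return c,Rm
E
python3 - <<'E'
from h import *
p=env.read_camera("top")
q=lambda u,v:(220+u/3.3,110+v/3.3)
c,Rm=chest_pose(p,[q(181,140),q(588,107),q(636,492),q(205,534)])
P=env.read_camera("scene");s=lambda u,v:(160+u/3,100+v/3)
c2,Rm2=chest_pose(P,[s(580,478),s(133,437),s(208,105),s(606,136)])
for n,(p_,u,v,z) in dict(push_t=(p,*q(486,308),.106),push_s=(P,*s(302,220),.106),catch_t=(p,*q(483,408),.09),catch_s=(P,*s(326,176),.09),tip_t=(p,*q(299,338),.085)).items():
    w=onz(p_,u,v,z);print(n,w.round(4),"chest",((w[:2]-c)@Rm*1000).round(1))
for x,y in((-18,-64),(-82,-54)): print(c+Rm@np.array([x,y])/1000, c2+Rm2@np.array([x,y])/1000)
s=env.state();o=s["orientation"];print(R.from_quat(o[[1,2,3,0]]).as_matrix().round(3),s["eef_pos"])
for pp in(p,P):
  m=env.regions_of(pp,"catch_top")
  for r in m:
    v,u=np.nonzero(r["region"]);w=np.array([world(pp,a,b,pp["depth"][b,a]) for a,b in zip(u,v)]);print(r["confidence"],np.median(w,0).round(4),np.ptp(w,0).round(3), ((w[:,:2]-c)@Rm*1000).min(0),((w[:,:2]-c)@Rm*1000).max(0))
E
```

```text
centre [ 0.5962 -0.0398] yaw 1.48 res mm [[-1.0, -4.3], [-1.5, 2.8], [2.8, 2.9], [-0.2, -1.3]] scale 0.9871234355730787
centre [ 0.5984 -0.0328] yaw 1.58 res mm [[-4.0, -4.6], [-4.3, 4.6], [3.9, 1.7], [4.4, -1.7]] scale 0.9771408105093846
push_t [ 0.5891 -0.1003  0.106 ] chest [ -8.6 -60.3]
push_s [ 0.5775 -0.0948  0.106 ] chest [-20.1 -54.5]
catch_t [ 0.5162 -0.0937  0.09  ] chest [-81.4 -51.8]
catch_s [ 0.5242 -0.0873  0.09  ] chest [-73.2 -45.6]
tip_t [0.5788 0.041  0.085 ] chest [-15.3  81.2]
[ 0.57985543 -0.10422881] [ 0.58216933 -0.09726435]
[ 0.51561855 -0.0958848 ] [ 0.51791789 -0.08903316]
[[ 0.    -0.452 -0.892]
 [-0.    -0.892  0.452]
 [-1.     0.    -0.   ]] [0.24846985 0.490665   0.23127893]
0.83 [ 0.5162 -0.0913  0.0896] [0.026 0.108 0.014] [ -93.26598394 -103.71995242] [-68.70874365   4.0334047 ]
0.61 [ 0.5203 -0.09    0.0881] [0.047 0.115 0.028] [-108.7558992  -110.27267707] [-63.02499645   4.30123606]
```

send_rows(
  plan=[
    {"linear": [0.016, -0.034, 0], "yaw": -3.4},
    {"linear": [0.016, -0.034, 0], "yaw": -3.4},
    {"linear": [0.016, -0.034, 0], "yaw": -3.4},
    {"linear": [0.016, -0.034, 0], "yaw": -3.4},
    {"linear": [0.016, -0.034, 0], "yaw": -3.4},
    {"linear": [0.016, -0.034, 0], "yaw": -3.4},
    {"linear": [0.016, -0.034, 0], "yaw": -3.4},
    {"linear": [0.016, -0.034, 0], "yaw": -3.4},
    {"linear": [0.016, -0.034, 0], "yaw": -3.4},
  ],
  claw=0.05,
  newtons=60,
)

```text
t: 2.05
eef_pos: [0.3928, 0.1829, 0.2316]
orientation: [-0.341, 0.62, -0.34, -0.62]
wrist_force: [1.7, -0.1, -0.6]
finger_gap: 0.0503
```

send_rows(
  plan=[
    {"linear": [0.016, -0.034, 0], "yaw": -3.4},
    {"linear": [0.016, -0.034, 0], "yaw": -3.4},
    {"linear": [0.016, -0.034, 0], "yaw": -3.4},
    {"linear": [0.016, -0.034, 0], "yaw": -3.4},
    {"linear": [0.016, -0.034, 0], "yaw": -3.4},
    {"linear": [0.016, -0.034, 0], "yaw": -3.4},
    {"linear": [0.016, -0.034, 0], "yaw": -3.4},
    {"linear": [0.016, -0.034, 0], "yaw": -3.4},
    {"linear": [0.006, -0.034, 0], "yaw": -3.4},
    {"linear": [0, 0, 0], "yaw": 0},
  ],
)

```text
t: 2.88
eef_pos: [0.527, -0.1263, 0.2304]
orientation: [0.493, -0.506, 0.494, 0.506]
wrist_force: [-0.5, 1.2, -0.0]
finger_gap: 0.0501
```

```bash
python3 - <<'E'
from h import *
s=env.state();o=s["orientation"];M=np.eye(4);M[:3,:3]=R.from_quat(o[[1,2,3,0]]).as_matrix();M[:3,3]=s["eef_pos"]
p=env.read_camera("wrist");p["pose"]=M@p["mount"]
np.save("pics/w1.npy",p["pose"]);save(p,"w1.png")
print(M.round(3),s["finger_gap"],s["wrist_force"],p["mount"].round(3),p["fovy"],p["cx"],p["cy"])
np.savez("pics/w1.npz",**{k:p[k] for k in("color","depth","fovy","cx","cy","pose")})
E
```

```text
[[-0.002 -1.    -0.026  0.527]
 [-0.002 -0.026  1.    -0.126]
 [-1.     0.002 -0.002  0.23 ]
 [ 0.     0.     0.     1.   ]] 0.05007478057185016 [-0.54959564  1.22074685 -0.03078763] [[-0.001  0.326 -0.945 -0.141]
 [ 1.     0.001 -0.001  0.   ]
 [ 0.001 -0.945 -0.326 -0.084]
 [ 0.     0.     0.     1.   ]] 64.09783095608648 321.81448242841975 200.01639553659018
```

View pics/w1.png

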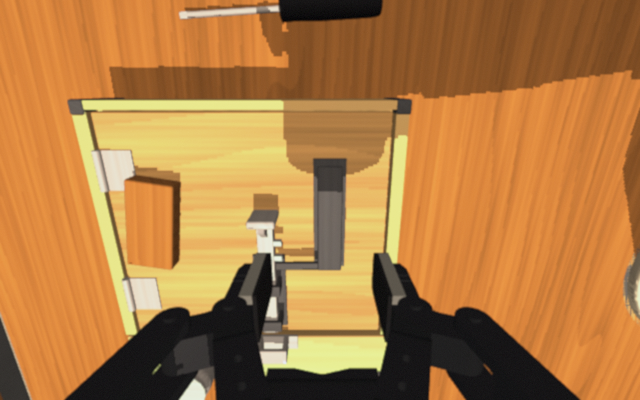

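```bash
python3 - <<'E'
from h import *
p=dict(np.load("pics/w1.npz"))
a=p["color"][150:290,220:380,::-1];cv2.imwrite("pics/w1c.png",cv2.resize(a,None,fx=4,fy=4,interpolation=2))
D=p["depth"]
for n,u,v,z in(("catch far L",314,159,.09),("catch far R",346,159,.09),("catch near R",342,267,.09),("catch near L",319,267,.09),("push topL",247,223,.106),("push topR",276,223,.106),("corner-x-y",410,101,.07),("corner+x-y",70,101,.07)):
    print(n,onz(p,u,v,z).round(4),world(p,u,v,D[v,u]).round(4))
# push face depth points
for v in range(208,232,3): print(v,world(p,262,v,D[v,262]).round(4))
for v in(170,200,230,260): print(v,world(p,330,v,D[v,330]).round(4))
# finger pads
for u,v in((262,262),(385,262),(255,275),(395,275),(268,256),(376,256)): 
    w=world(p,u,v,D[v,u]);print((u,v),w.round(4))
E
```

```text
catch far L [ 0.5337 -0.1515  0.09  ] [ 0.5341 -0.1476  0.0712]
catch far R [ 0.5051 -0.1522  0.09  ] [ 0.5034 -0.148   0.0697]
catch near R [ 0.5037 -0.0422  0.09  ] [ 0.5017 -0.0294  0.0684]
catch near L [ 0.5268 -0.0416  0.09  ] [ 0.5268 -0.0414  0.0895]
push topL [ 0.5929 -0.0948  0.106 ] [ 0.5933 -0.0941  0.1042]
push topR [ 0.5667 -0.0955  0.106 ] [ 0.572  -0.0796  0.069 ]
corner-x-y [ 0.4483 -0.2026  0.07  ] [ 0.4481 -0.2026  0.0695]
corner+x-y [ 0.7548 -0.1948  0.07  ] [ 0.7546 -0.1948  0.0703]
208 [ 0.5859 -0.0953  0.0681]
211 [ 0.5846 -0.0951  0.0758]
214 [ 0.583  -0.0954  0.0847]
217 [ 0.5816 -0.0955  0.0926]
220 [ 0.5803 -0.0957  0.1003]
223 [ 0.5796 -0.0946  0.1046]
226 [ 0.5798 -0.0914  0.1041]
229 [ 0.58   -0.0881  0.1034]
170 [ 0.5191 -0.1418  0.0902]
200 [ 0.5181 -0.1128  0.0892]
230 [ 0.5171 -0.0819  0.0886]
260 [ 0.5159 -0.0483  0.0872]
(262, 262) [ 0.5537 -0.1359  0.245 ]
(385, 262) [ 0.4982 -0.1368  0.2441]
(255, 275) [ 0.5549 -0.1357  0.2553]
(395, 275) [ 0.4963 -0.1375  0.256 ]
(268, 256) [ 0.5518 -0.1363  0.2401]
(376, 256) [ 0.5015 -0.1371  0.2394]
```

View pics/w1c.png

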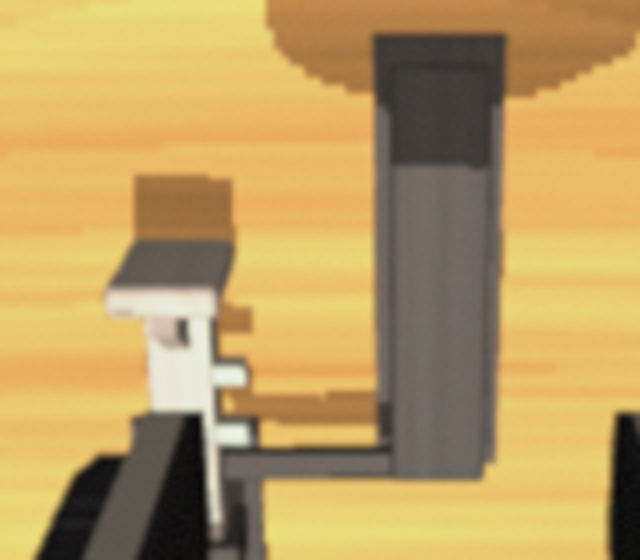

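send_rows(
  plan=[
    {"linear": [0.007, 0.004, -0.02], "yaw": 0},
    {"linear": [0.007, 0.004, -0.03], "yaw": 0},
    {"linear": [0.007, 0.004, -0.03], "yaw": 0},
    {"linear": [0, 0, -0.02], "yaw": 0},
    {"linear": [0, 0, 0], "yaw": 0},
    {"linear": [0, 0, 0], "yaw": 0},
  ],
  claw=0.052,
)

```text
t: 3.43
eef_pos: [0.547, -0.1089, 0.1311]
orientation: [0.491, -0.508, 0.492, 0.509]
wrist_force: [-0.0, 0.2, 1.6]
finger_gap: 0.0522
```

```bash
cat > w.py <<'E'
from h import *
import sys
s=env.state();o=s["orientation"];M=np.eye(4);M[:3,:3]=R.from_quat(o[[1,2,3,0]]).as_matrix();M[:3,3]=s["eef_pos"]
p=env.read_camera("wrist");p["pose"]=M@p["mount"];n=sys.argv[1]
save(p,n+".png");print(s["t"],s["eef_pos"].round(4),s["finger_gap"],s["wrist_force"].round(2),M[:3,1].round(3))
np.savez("pics/"+n+".npz",**{k:p[k] for k in("color","depth","fovy","cx","cy","pose")})
E
python3 w.py w2
```

```text
3.4333 [ 0.547  -0.1089  0.1311] 0.05218094340207094 [-0.04  0.18  1.62] [-0.999 -0.035  0.002]
```

View pics/w2.png

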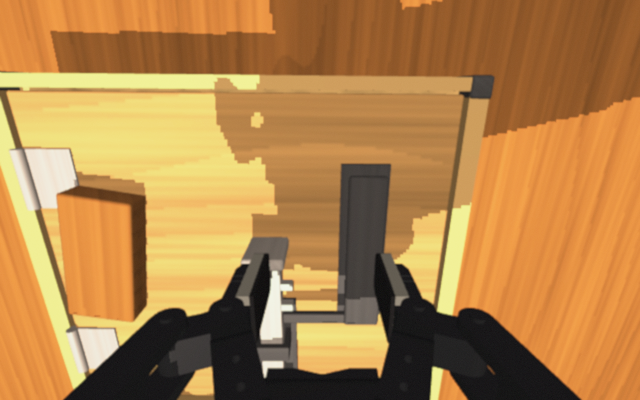

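```bash
cat > m.py <<'E'
from h import *
import sys
p=dict(np.load("pics/"+sys.argv[1]+".npz"));D=p["depth"]
f,cx,cy=K(p);v,u=np.mgrid[:400,:640];C=np.stack([(u-cx)/f*D,-(v-cy)/f*D,-D,np.ones_like(D)],-1)@p["pose"].T
X,Y,Z=C[...,0],C[...,1],C[...,2];ok=D>0
m=ok&(abs(Z-.09)<.004)&(abs(X-.517)<.03)&(Y<-.03)&(Y>-.17)
print("catch",m.sum(),np.percentile(X[m],[2,50,98]).round(4),np.percentile(Y[m],[1,50,99]).round(4),np.median(Z[m]))
m=ok&(Z>.078)&(Z<.100)&(abs(X-.580)<.010)&(abs(Y+.095)<.012)
print("push",m.sum(),np.percentile(Y[m],[5,25,50,75]).round(4),np.percentile(X[m],[2,98]).round(4))
m=ok&(abs(Z-.106)<.003)&(abs(X-.580)<.03)&(Y<-.07)&(Y>-.12);print("pushtop",m.sum(),X[m].min() if m.any() else 0,X[m].max() if m.any() else 0,np.percentile(Y[m],[2,98]) if m.any() else 0)
E
python3 m.py w1; python3 m.py w2
python3 - <<'E'
from h import *
p=dict(np.load("pics/w2.npz"));D=p["depth"]
for u,v in((262,262),(385,262),(268,256),(376,256),(252,275),(240,300),(400,295)): print((u,v),world(p,u,v,D[v,u]).round(4))
a=p["color"][220:330,200:440,::-1];cv2.imwrite("pics/w2c.png",cv2.resize(a,None,fx=3.3,fy=3.3,interpolation=2))
E
```

```text
catch 2679 [0.5068 0.5188 0.5369] [-0.1434 -0.0933 -0.0378] 0.08875654342149875
push 188 [-0.0958 -0.0956 -0.0954 -0.0952] [0.5703 0.5898]
pushtop 229 0.5697850905124897 0.5945792202972435 [-0.09538305 -0.08363395]
catch 5340 [0.5076 0.5199 0.5385] [-0.1437 -0.0988 -0.0376] 0.08876420482187249
push 457 [-0.096  -0.0957 -0.0955 -0.0953] [0.5704 0.5897]
pushtop 197 0.5691990129017069 0.595057983193054 [-0.09584737 -0.08883043]
(262, 262) [ 0.5737 -0.1187  0.1462]
(385, 262) [ 0.5183 -0.1197  0.1448]
(268, 256) [ 0.5728 -0.1157  0.1354]
(376, 256) [ 0.521  -0.1184  0.1372]
(252, 275) [ 0.576  -0.1186  0.1569]
(240, 300) [ 0.5767 -0.1194  0.1747]
(400, 295) [ 0.5176 -0.1206  0.1708]
```

View pics/w2c.png

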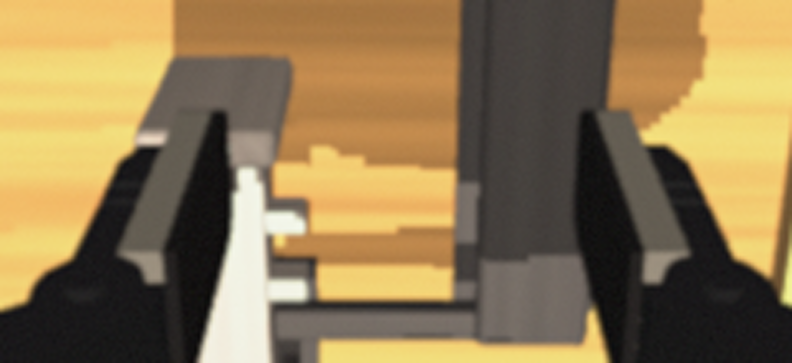

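send_rows(
  plan=[
    {"linear": [0, -0.005, 0], "yaw": -0.4},
    {"linear": [0, 0, -0.015], "yaw": 0},
    {"linear": [0, 0, -0.015], "yaw": 0},
    {"linear": [0, 0, -0.006], "yaw": 0},
    {"linear": [0, 0, 0], "yaw": 0},
    {"linear": [0, 0, 0], "yaw": 0},
  ],
)

```text
t: 3.98
eef_pos: [0.5481, -0.1146, 0.0965]
orientation: [-0.493, 0.507, -0.493, -0.506]
wrist_force: [0.8, 0.7, 0.2]
finger_gap: 0.0521
```

send_rows(
  plan=[
    {"linear": [0, 0, -0.002], "yaw": 0},
    {"linear": [0, 0, -0.002], "yaw": 0},
    {"linear": [0, 0, -0.002], "yaw": 0},
    {"linear": [0, 0, 0], "yaw": 0},
    {"linear": [0, 0, 0], "yaw": 0},
  ],
)

```text
t: 4.4
eef_pos: [0.5475, -0.1143, 0.0893]
orientation: [-0.493, 0.507, -0.493, -0.507]
wrist_force: [-0.1, 0.5, -0.5]
finger_gap: 0.0522
```

```bash
python3 w.py w3; python3 m.py w3
```

```text
4.4 [ 0.5475 -0.1143  0.0893] 0.05216089332072372 [-0.09  0.53 -0.46] [-1.    -0.027  0.   ]
catch 5501 [0.5088 0.522  0.531 ] [-0.1441 -0.1078 -0.0435] 0.08878277588971151
push 251 [-0.1048 -0.096  -0.0957 -0.0954] [0.5701 0.5745]
pushtop 324 0.5691578660004271 0.587142983259324 [-0.11986694 -0.08839761]
```

View pics/w3.png

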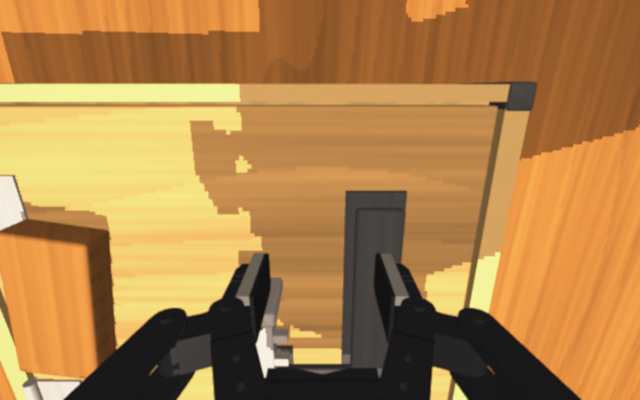

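send_rows(
  plan=[
    {"linear": [0, 0, -0.002], "yaw": 0},
    {"linear": [0, 0, -0.002], "yaw": 0},
    {"linear": [0, 0, 0], "yaw": 0},
    {"linear": [0, 0, 0], "yaw": 0},
  ],
)

```text
t: 4.78
eef_pos: [0.5478, -0.1144, 0.0856]
orientation: [-0.493, 0.507, -0.493, -0.507]
wrist_force: [-1.2, 0.9, 3.5]
finger_gap: 0.052
```

send_rows(
  plan=[
    {"linear": [0, 0, -0.002], "yaw": 0},
    {"linear": [0, 0, 0], "yaw": 0},
    {"linear": [0, 0, 0], "yaw": 0},
  ],
)

```text
t: 5.03
eef_pos: [0.5478, -0.1144, 0.0835]
orientation: [-0.493, 0.507, -0.493, -0.506]
wrist_force: [-0.3, 0.6, 4.1]
finger_gap: 0.0521
```

send_rows(
  plan=[
    {"linear": [0, 0, -0.002], "yaw": 0},
    {"linear": [0, 0, 0], "yaw": 0},
    {"linear": [0, 0, 0], "yaw": 0},
  ],
)

```text
t: 5.28
eef_pos: [0.5477, -0.1144, 0.0814]
orientation: [-0.493, 0.507, -0.493, -0.507]
wrist_force: [1.3, 1.5, 3.9]
finger_gap: 0.0523
```

send_rows(
  plan=[
    {"linear": [0, 0, -0.002], "yaw": 0},
    {"linear": [0, 0, 0], "yaw": 0},
    {"linear": [0, 0, 0], "yaw": 0},
  ],
)

```text
t: 5.53
eef_pos: [0.5478, -0.1144, 0.0796]
orientation: [-0.493, 0.507, -0.493, -0.507]
wrist_force: [0.2, 0.6, 5.1]
finger_gap: 0.0519
```

send_rows(
  plan=[
    {"linear": [0, 0, -0.002], "yaw": 0},
    {"linear": [0, 0, 0], "yaw": 0},
    {"linear": [0, 0, 0], "yaw": 0},
  ],
)

```text
t: 5.78
eef_pos: [0.5477, -0.1144, 0.0777]
orientation: [-0.493, 0.507, -0.493, -0.507]
wrist_force: [0.7, 0.8, 6.1]
finger_gap: 0.052
```

send_rows(
  plan=[
    {"linear": [0, 0, -0.001], "yaw": 0},
    {"linear": [0, 0, 0], "yaw": 0},
    {"linear": [0, 0, 0], "yaw": 0},
  ],
)

```text
t: 6.03
eef_pos: [0.5478, -0.1144, 0.0768]
orientation: [-0.493, 0.507, -0.493, -0.506]
wrist_force: [-0.5, 0.8, 6.6]
finger_gap: 0.0521
```

```bash
python3 w.py w4; python3 - <<'E'
from h import *
p=dict(np.load("pics/w4.npz"));D=p["depth"]
for v in range(200,260,10): print(v,world(p,370,v,D[v,370]).round(4))
for i in range(3):
    print(env.state()["wrist_force"].round(2)); q=env.read_camera("scene")
save(q,"s2.png")
E
```

```text
6.0333 [ 0.5478 -0.1144  0.0768] 0.052111581902392394 [-0.47  0.76  6.57] [-1.    -0.027 -0.001]
200 [ 0.5249 -0.1482  0.0722]
210 [ 0.5244 -0.1428  0.0714]
220 [ 0.5253 -0.1405  0.0788]
230 [ 0.5249 -0.1355  0.0791]
240 [ 0.5251 -0.1319  0.0825]
250 [ 0.5242 -0.125   0.0794]
[-0.    0.98  6.92]
[-0.57  0.12  6.64]
[0.44 0.08 6.29]
```

View pics/w4.png

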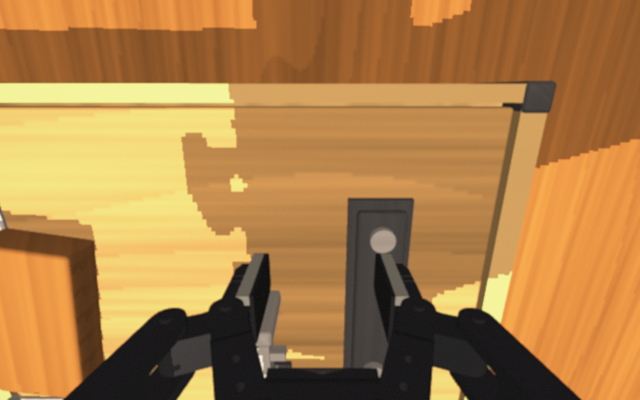

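send_rows(
  plan=[
    {"linear": [0, 0.003, 0], "yaw": 0},
    {"linear": [0, 0.003, 0], "yaw": 0},
    {"linear": [0, 0.003, 0], "yaw": 0},
    {"linear": [0, 0, 0], "yaw": 0},
  ],
)

```text
t: 6.57
eef_pos: [0.5476, -0.1067, 0.0771]
orientation: [-0.492, 0.508, -0.494, -0.506]
wrist_force: [-0.3, -3.8, 6.4]
finger_gap: 0.052
```

send_rows(
  plan=[
    {"linear": [-0.0002, 0.003, 0], "yaw": 0},
    {"linear": [0, 0.003, 0], "yaw": 0},
    {"linear": [-0.0002, 0.003, 0], "yaw": 0},
    {"linear": [0, 0, 0], "yaw": 0},
  ],
)

```text
t: 6.9
eef_pos: [0.5474, -0.0979, 0.0771]
orientation: [-0.492, 0.508, -0.494, -0.506]
wrist_force: [0.9, -4.9, 6.3]
finger_gap: 0.052
```

```bash
python3 w.py w5
```

```text
6.9 [ 0.5474 -0.0979  0.0771] 0.05196771776100352 [ 0.89 -4.94  6.32] [-1.    -0.028 -0.001]
```

View pics/w5.png

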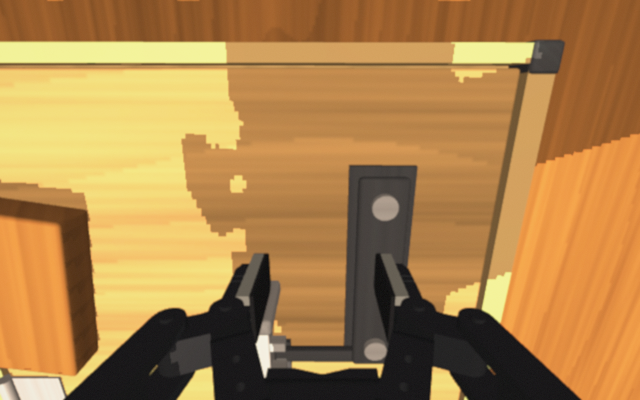

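send_rows(
  plan=[
    {"linear": [-0.0002, 0.003, 0], "yaw": 0},
    {"linear": [0, 0.003, 0], "yaw": 0},
    {"linear": [-0.0002, 0.003, 0], "yaw": 0},
    {"linear": [0, 0.003, 0], "yaw": 0},
    {"linear": [0, 0, 0], "yaw": 0},
  ],
)

```text
t: 7.37
eef_pos: [0.5471, -0.0859, 0.0771]
orientation: [-0.492, 0.508, -0.494, -0.506]
wrist_force: [0.5, -5.0, 5.9]
finger_gap: 0.0515
```

send_rows(
  plan=[
    {"linear": [-0.0002, 0.003, 0], "yaw": 0},
    {"linear": [0, 0.003, 0], "yaw": 0},
    {"linear": [-0.0002, 0.003, 0], "yaw": 0},
    {"linear": [0, 0, 0], "yaw": 0},
  ],
)

```text
t: 7.7
eef_pos: [0.5468, -0.0769, 0.0771]
orientation: [-0.493, 0.508, -0.494, -0.506]
wrist_force: [1.2, -4.2, 6.3]
finger_gap: 0.052
```

send_rows(
  plan=[
    {"linear": [0, 0.002, 0], "yaw": 0},
    {"linear": [0, 0.002, 0], "yaw": 0},
    {"linear": [0, 0, 0], "yaw": 0},
  ],
)

```text
t: 7.95
eef_pos: [0.5467, -0.073, 0.0771]
orientation: [-0.492, 0.508, -0.494, -0.506]
wrist_force: [0.1, -5.2, 6.0]
finger_gap: 0.0517
```

send_rows(
  plan=[
    {"linear": [0, 0.002, 0], "yaw": 0},
    {"linear": [0, 0.002, 0], "yaw": 0},
    {"linear": [0, 0, 0], "yaw": 0},
  ],
)

```text
t: 8.2
eef_pos: [0.5466, -0.0712, 0.0772]
orientation: [-0.491, 0.508, -0.495, -0.505]
wrist_force: [2.0, -14.7, 4.1]
finger_gap: 0.0521
```

send_rows(
  plan=[
    {"linear": [0, 0.002, 0], "yaw": 0},
    {"linear": [0, 0, 0], "yaw": 0},
    {"linear": [0, 0, 0], "yaw": 0},
  ],
)

```text
t: 8.45
eef_pos: [0.5465, -0.071, 0.0773]
orientation: [-0.491, 0.509, -0.496, -0.504]
wrist_force: [4.4, -20.5, 3.8]
finger_gap: 0.0521
```

```bash
python3 w.py w6; python3 - <<'E'
from h import *
for c in("top","scene"):
    q=env.read_camera(c);save(q,c+"6.png")
    a=q["color"][150:270,240:400,::-1] if c=="top" else q["color"][120:240,220:380,::-1];cv2.imwrite("pics/"+c+"6c.png",cv2.resize(a,None,fx=4,fy=4,interpolation=2))
E
```

```text
8.45 [ 0.5465 -0.071   0.0773] 0.05205319446468139 [  4.45 -20.51   3.8 ] [-1.    -0.026  0.   ]
```

View pics/w6.png

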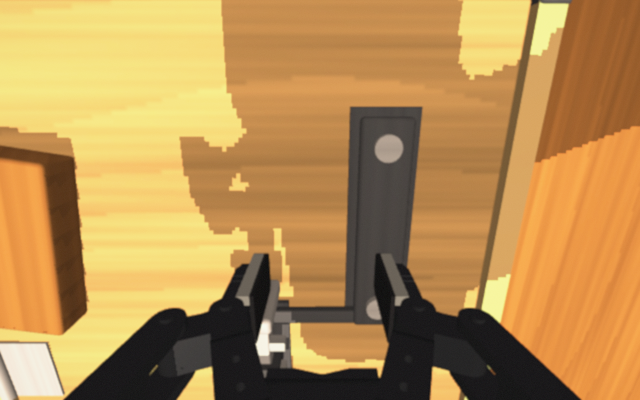

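View pics/scene6c.png

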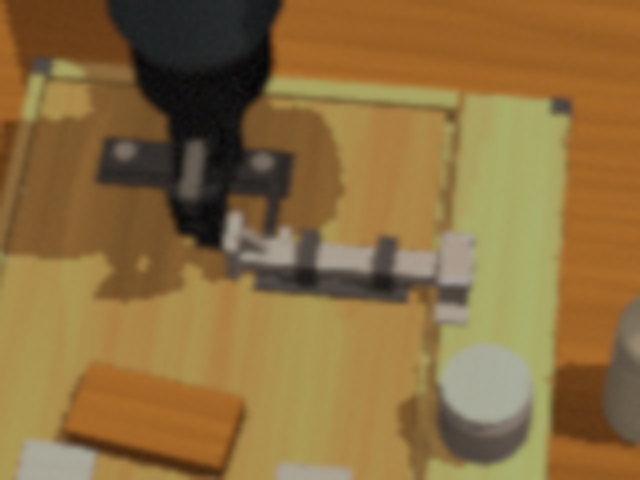

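View pics/top6c.png

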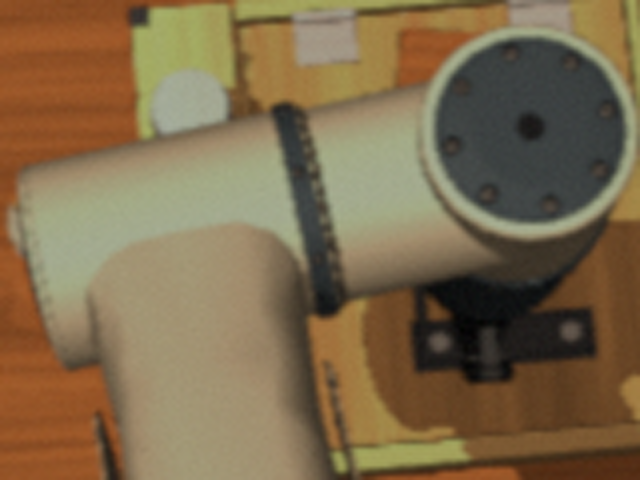

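```bash
python3 - <<'E'
from h import *
q=env.read_camera("scene")
for u,v in((160+302/3,100+220/3),(220+230/4,120+215/4)): print(onz(q,u,v,.106).round(4))
E
```

```text
[ 0.5775 -0.0948  0.106 ]
[ 0.5739 -0.0569  0.106 ]
```

send_rows(
  plan=[
    {"linear": [0, -0.002, 0], "yaw": 0},
    {"linear": [0, -0.002, 0], "yaw": 0},
    {"linear": [0, -0.002, 0], "yaw": 0},
    {"linear": [0, -0.002, 0], "yaw": 0},
    {"linear": [0, 0, 0], "yaw": 0},
  ],
)

```text
t: 9.07
eef_pos: [0.5466, -0.0728, 0.0767]
orientation: [0.494, -0.506, 0.493, 0.507]
wrist_force: [-0.6, 2.5, 6.3]
finger_gap: 0.0519
```

```bash
python3 w.py w7
```

```text
9.0667 [ 0.5466 -0.0728  0.0767] 0.05185472004452024 [-0.61  2.47  6.29] [-1.    -0.026 -0.001]
```

View pics/w7.png

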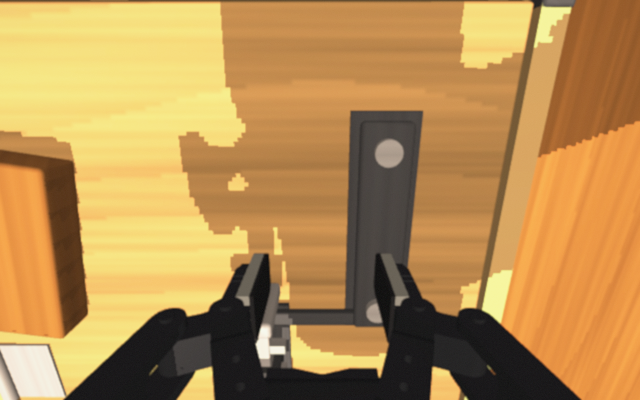

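send_rows(
  plan=[
    {"linear": [0, -0.003, 0], "yaw": 0},
    {"linear": [0, 0, 0.003], "yaw": 0},
    {"linear": [0, 0, 0.003], "yaw": 0},
    {"linear": [0, 0, 0.003], "yaw": 0},
    {"linear": [0, 0, 0.004], "yaw": 0},
    {"linear": [0, 0, 0.004], "yaw": 0},
    {"linear": [0, 0, 0], "yaw": 0},
  ],
)

```text
t: 9.7
eef_pos: [0.546, -0.0767, 0.0935]
orientation: [0.493, -0.507, 0.493, 0.507]
wrist_force: [0.4, -0.2, -0.4]
finger_gap: 0.052
```

send_rows(
  plan=[
    {"linear": [0, 0, 0.02], "yaw": 0},
    {"linear": [0, 0, 0.03], "yaw": 0},
    {"linear": [0, 0, 0.03], "yaw": 0},
    {"linear": [0, 0, 0.03], "yaw": 0},
    {"linear": [-0.02, -0.005, 0.02], "yaw": 0},
    {"linear": [-0.03, -0.01, 0], "yaw": 0},
    {"linear": [-0.03, -0.01, 0], "yaw": 0},
    {"linear": [0, 0, 0], "yaw": 0},
    {"linear": [0, 0, 0], "yaw": 0},
  ],
)

```text
t: 10.45
eef_pos: [0.4648, -0.1019, 0.2235]
orientation: [0.493, -0.506, 0.493, 0.506]
wrist_force: [1.2, 0.1, 0.1]
finger_gap: 0.0519
```

```bash
python3 w.py w8; python3 - <<'E'
from h import *
P=env.read_camera("scene");save(P,"scene8.png")
a=P["color"][100:300,160:420,::-1];cv2.imwrite("pics/scene8c.png",cv2.resize(a,None,fx=3,fy=3,interpolation=2))
for n in("tin","offcut","glue","driver","catch_top"):
    for r in env.regions_of(P,n)[:1]:
        print(n,round(r["confidence"],2),np.round(r["uv"],1),world(P,*r["uv"],np.median(P["depth"][r["region"]])).round(3))
E
```

```text
10.45 [ 0.4648 -0.1019  0.2235] 0.05193208709819742 [1.22 0.12 0.13] [-1.    -0.026 -0.   ]
tin 0.57 [341.5 221.8] [0.68  0.099 0.11 ]
offcut 0.7 [258.5 221.3] [ 0.691 -0.08   0.092]
glue 0.59 [383.5 209.5] [0.627 0.186 0.089]
driver 0.65 [191.2 170.5] [ 0.536 -0.286  0.022]
catch_top 0.8 [270.3 159.8] [ 0.524 -0.084  0.086]
```

View pics/w8.png

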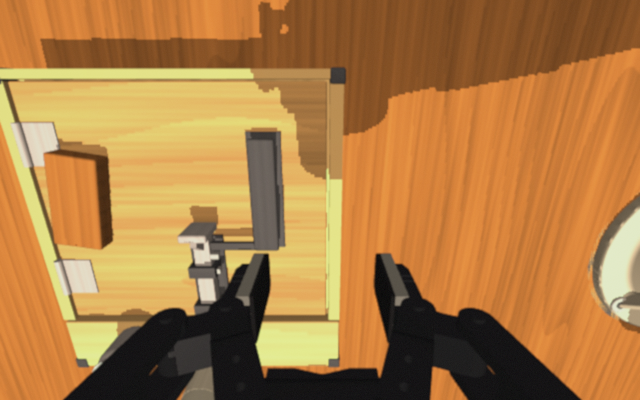

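View pics/scene8c.png

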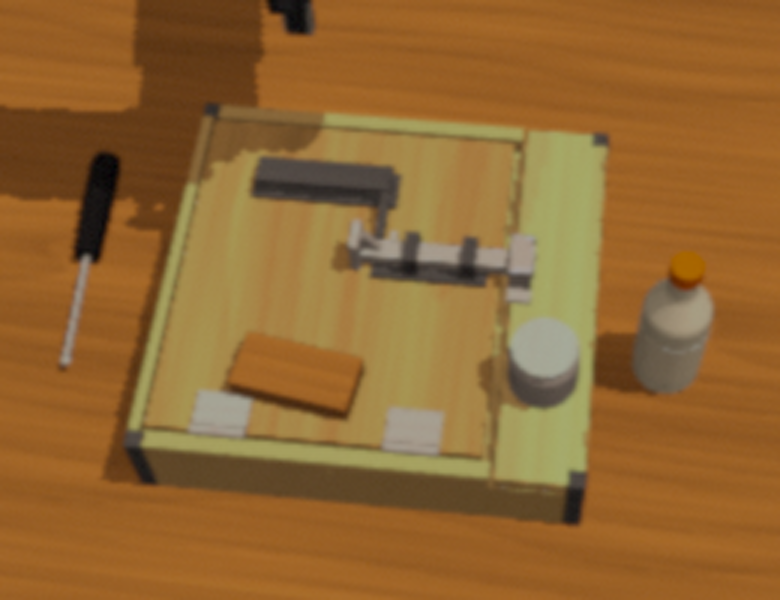

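```bash
python3 - <<'E'
from h import *
p=dict(np.load("pics/w8.npz"));D=p["depth"]
for u,v in((263,160),(266,200),(268,230),(197,226),(196,228),(195,230),(195,236),(194,241)): print((u,v),world(p,u,v,D[v,u]).round(4))
E
```

```text
(263, 160) [ 0.5164 -0.126   0.0885]
(266, 200) [ 0.5149 -0.0889  0.0885]
(268, 230) [ 0.5138 -0.0594  0.0895]
(197, 226) [ 0.5837 -0.0581  0.0812]
(196, 228) [ 0.5825 -0.0585  0.0868]
(195, 230) [ 0.582  -0.0583  0.0908]
(195, 236) [ 0.5773 -0.0582  0.1034]
(194, 241) [ 0.5781 -0.0539  0.1049]
```

```bash
python3 -c "
from station import env
print(env.job_done())"
```

```text
the job is handed in; nothing more can be done
None
```

The chest lid is locked and the job is handed in, at about 10.5 s of the 42 s allowed; no verdict was reported.

**What I did:** One fingertip pressed the catch plate about 9 mm down, reading roughly 6.5 N. The other fingertip pushed the bolt along +y until it hit its end stop at about 20 N. I backed off the push with the catch still held down, then lifted so the catch could spring up, and moved the arm clear.

**Last checks:**
- **Catch:** the plate's top is at z ≈ 0.0885–0.0895 m, against 0.0888 m before pressing, so it is fully up.
- **Bolt:** the push face moved about 37 mm by the wrist camera and about 38 mm by the scene camera. Added to its unknown 0–4 mm start and the hard stop I felt, that is fully home. The tip shows under the keeper.
- **Lid and surroundings:** the lid looks shut. The network's positions for the tin, offcut, glue bottle and screwdriver agree with the first readings within about 5 mm, which is measurement noise.
- **Contact:** wrist force is near zero (about 1 N noise), so the robot is touching nothing.

**Disagreement:** at the start, the chest position from corners I picked by eye differed by about 7 mm between the top and scene cameras. I used the wrist camera's measurements instead.

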